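# Free the rusted bolt and seat the tapered die

## Task

The slide bolt across the taper seat of the inclined stand is rusted: work it with short strokes, out to where it sticks and back home again, until it runs, then draw it all the way out. Set the tapered steel die fully home in the seat, lift it about a centimetre to check that it comes free, and put it fully home again and let go of it. Leave the glue jar and the thread spool where they are.

Things in the scene. Friction and masses are not known exactly. Their poses are not given: they have to be found in the camera images.
- stand: Grey steel stand fixed on the bench, base 140 x 136 mm, carrying a plate that slopes 25 degrees down to its front. Origin: on the bench straight below the centre of the taper seat's mouth, which is 92 mm up. -x is the front (between the robot and the robot's left), -y is the way the bolt is drawn, z is up.
- seat_plate: Sloping plate, 110 mm along x, y = -90 to +46 mm. Origin: centre of the seat's mouth on the plate's upper face; z: the seat's axis, out of the plate, leaning 25 degrees to the front; x: up the slope; -y: the way the bolt is drawn. Seat: a conical cup, 41 mm wide at the mouth, 30 mm at its open bottom 34 mm deep. On the plate: keeper 19 mm high (y 30 to 42), guide box 18 mm high (y -36 to -76).
- bolt (a joint): Rust-brown slide bolt, m along the plate's -y: 0 home (bar across the mouth, top 14 mm above the plate), 0.064 fully drawn, mouth clear. Drags with about 5 N, stays where left. Sticks at 0.023 (springs 2-5 mm more, however hard pulled). Each stroke out to that stop and back below 0.002 loosens it; after 3 to 5 of these (it varies) the next pull runs past 0.03 to the end.
- bolt_knob (a point): Middle of the bolt's round knob, 24 mm in diameter, 23 to 58 mm above the plate, its axis parallel to the seat's z axis. This point is 42 mm above the plate's face and, with the bolt home, at y = -112 mm of the plate; it moves with the bolt. At home the guide box ends 24 mm before the knob's near side.
- die: Tapered steel die, 0.3 kg, 95 mm tall, upright on the bench on its narrow end. Origin: centre of the narrow end, z up its axis. Cone 30 mm wide at z = 0 to 43 mm at z = 42, collar 48 mm wide at z = 43 to 49, round grip 26 mm wide at z = 52 to 90. Fully home, its axis is the seat's and its origin lies 37 mm (+-2) below the mouth's centre, collar about 6 mm off the plate.
- glue_jar: Glue jar, pale with a black lid, 67 mm wide and 88 mm tall, standing beside the work. Origin: centre of its underside.
- spool: Spool of thread with wooden flanges, 58 mm wide, 60 mm tall, standing. Origin: centre of its underside.
Not all that is in view belongs to the job. What is shaped like the die but green or purple is not meant.

How it is judged:
By the outcome, as a careful person would: the job done as asked, in the order asked, and still so for the second after the job is handed in, with the robot touching nothing.
It also fails if it takes over 58 s, if anything falls off the work surface, if the arm or the gripper's body presses on something with over 40 N, if the wrist force passes 120 N, or if a joint passes its speed limit or range.

## Robot

A 6-joint arm with a two-finger parallel gripper is mounted at the origin on the work surface; the furniture and walls round the work are solid. World frame = base frame: x ahead of the robot, y to its left, z up, the work surface at z = 0. Lengths are in mm, angles in rad, forces in N, time in s.
With the tool pointing down it reaches from about 300 to 775 mm from the base axis. Payload 14.6 kg.
Tool frame: the origin (TCP) lies midway between the tips of the shut fingers; the grasp point (between the pads) lies 19 mm behind it; z points along the fingers, y is the line along which they close (so a half turn about z gives the same grasp; the last joint's range is limited). The gripper opens to 94 mm and grips with 3 to 60 N. Pads are 16 mm wide; open, the fingers measure 119 mm over their backs; the gripper's body (75 mm by 177 mm) begins 78 mm behind the grasp point.
Start: joints at [1.096, 0.3, 1.521, -0, 1.321, -0.067], TCP at [218.121, 504.888, 205.446] pointing down, gripper open.
Joint ranges: [-3.03, 3.03], [-0.79, 2.21], [0.23, 2.52], [-1.04, 4.18], [0, 3.07], [-2.55, 2.55]. Speed limits (rad/s): [2.22, 2.22, 2.57, 3.14, 3.14, 3.14].

## Interface

Orientations are given as [roll, pitch, yaw] about the fixed x, y, z axes, in that order (R = Rz(yaw) Ry(pitch) Rx(roll)).
In Python, from cell import * gives the robot as it stands. The module is installed in compiled form; this text tells all that it offers.
- The arm moves only by the tool servo_tool, never from a script. Its argument "motion" is a list of rows, each an object of numbers: "wx", "wy", "wz": the turn, a rotation vector about the tool's x, y, z in units of 2 rad (1.0 is 2 rad); "dx", "dy", "dz": the shift along the tool's x, y, z in units of 10 cm (1.0 is 10 cm); "fingers": the closure, from -1 (fully open) to 1 (shut). In form: [{"wx": .., "wy": .., "wz": .., "dx": .., "dy": .., "dz": .., "fingers": ..}, ...]. A call has 1 to 10 rows; each row is the pose to reach, as a shift and turn from the pose commanded when the call began, along the tool's axes at that moment; what a row does not reach only later rows make up. A row lasts 1/10 s, in which the tool goes at most 50 mm and 8.59 degrees, less where a joint would pass 70% of its speed; a pose out of reach is approached as far as the arm can. A call with a number of a shift or a turn outside -1 to 1 is refused whole. A call with a gripper value outside its range is refused whole. The fingers move at their own pace and stop on an object; "newtons" is the grip in N (left out, the last holds). Time passes only in rows, so rows that repeat a pose let the fingers close. It gives the time, the measured TCP pose, the force, the opening and the grip force at its end, in the units of the state.
- read_state(): the state, without advancing time (a new reading comes with each control period).
- camera(name): name is "scene" or "side" or "wrist"; returns a dict with "image" (400x640x3 uint8, red, green, blue), "fx", "fy", "cx", "cy" (pixels), "R" (3x3) and "t" (3): a world point X has camera coordinates R X + t. Camera axes: x right, y down, z forward; pixel columns grow to the right and rows downward; lengths in mm; the calibration is good to about 2 mm. A picture is of the moment at which its call begins. There is no depth.
- sign_off(): hands the job in; it is judged then, once.
Trained networks look in a picture, given as the dict that the camera call returned (one of the last four; its "shot" number tells which), for a name from the list of things; names that differ only in an ending like _2 or _b are one class to them, and where a whole thing is asked for, a point or a joint stands for the part that bears it (a point fixed in the world has none). Each returns a list of dicts, best first, with "conf" (0 to 1); they miss things now and then, are a little off and sometimes report something else, mostly with a low value. They report only what shows in the picture. A call takes as long as a camera call. They do not tell look-alikes from the thing itself.
- spot_in(query, picture): "location" ([column, row] in pixels, amid what is visible of it).
- trace(query, picture): "pixels" (400x640 bool, what is visible of it) and "location" ([column, row] in pixels, amid what is visible of it).
The state is a dict: "clock": time; "joints": joint angles; "qd": joint speeds; "effort": joint torques, N m; "eef_pos": TCP position; "eef_rot": TCP orientation; "wrist_force": force on the tool from outside, world axes, zero at the start; "moment": the same for the moment, N m; "finger_gap": finger opening in mm; "finger_force": force on a finger pad.
Only numpy, scipy, OpenCV 4.12 (cv2) and the standard library are available. Lean on these libraries where they do the work, as an engineer would, in place of code of your own. Each camera call takes 0.05 s, during which the arm holds its last target. There are 200 camera calls.

## Working session

There is one attempt and no reset: what is moved stays moved. The work goes in short steps, Python scripts to look and compute and a tool call to move; the robot and the scene stay as the last step left them, time stands still between calls to the robot, and variables do not carry over. Pictures are saved under pics/ and viewed, at most 10 in all, crops included, and the job is handed in when it is done.

Besides the shell and the picture viewer there is one more tool, called after "Request:" by a JSON object that holds its "api" and its "payload", one argument or row to a line. servo_tool: Moves the arm, as the interface text tells. Its arguments: {"type":"object","properties":{"motion":{"type":"array","items":{"type":"object","properties":{"wx":{"type":"number"},"wy":{"type":"number"},"wz":{"type":"number"},"dx":{"type":"number"},"dy":{"type":"number"},"dz":{"type":"number"},"fingers":{"type":"number"}}}},"newtons":{"type":"number"}},"required":["motion"]}

```bash
mkdir -p pics; cat > h.py <<'E'
from cell import *
import numpy as np, cv2
from scipy.spatial.transform import Rotation as Ro
def save(n,p): cv2.imwrite(f'pics/{n}.png',p['image'][:,:,::-1])
def proj(p,X):
    c=np.atleast_2d(X)@np.array(p['R']).T+np.array(p['t'])
    return np.c_[p['fx']*c[:,0]/c[:,2]+p['cx'],p['fy']*c[:,1]/c[:,2]+p['cy']]
E
python3 - <<'E'
from h import *
s=read_state();print({k:np.round(v,3).tolist() for k,v in s.items()})
for n in ['scene','side']:
    p=camera(n);save(n+'0',p)
    R=np.array(p['R']);print(n,p['fx'],p['cx'],p['cy'],'cam at',np.round(-R.T@p['t']))
    for q in ['stand','seat_plate','bolt','bolt_knob','die','glue_jar','spool']:
        print(q,[(np.round(d['location']).tolist(),round(d['conf'],2)) for d in spot_in(q,p)][:4])
E
python3 -c "
import cv2,numpy as np
"
```

```text
{'clock': 0.0, 'joints': [1.096, 0.3, 1.522, 0.0, 1.321, -0.067], 'qd': [0.0, 0.0, 0.0, -0.0, -0.002, -0.0], 'effort': [-0.003, -53.181, -35.273, 0.071, 0.024, -0.0], 'eef_pos': [218.011, 504.675, 204.883], 'eef_rot': [-3.14, -0.0, 2.734], 'wrist_force': [-0.486, -0.115, 0.713], 'moment': [0.007, 0.001, 0.033], 'finger_force': 0.0, 'finger_gap': 94.022}
scene 455.1759388647633 323.92838460031857 205.2761075967333 cam at [  47. -515. 1069.]
stand [([343.0, 235.0], 0.59), ([396.0, 304.0], 0.44)]
seat_plate [([345.0, 238.0], 0.7)]
bolt [([332.0, 244.0], 0.57), ([288.0, 224.0], 0.43)]
bolt_knob [([327.0, 244.0], 0.54)]
die [([442.0, 297.0], 0.82), ([256.0, 145.0], 0.68), ([287.0, 225.0], 0.66)]
glue_jar [([410.0, 270.0], 0.89)]
spool [([398.0, 303.0], 0.77)]
side 486.2790660983936 320.33265898350453 196.2421624342667 cam at [ -13. 1269.  807.]
stand [([334.0, 183.0], 0.89)]
seat_plate [([336.0, 180.0], 0.74), ([333.0, 182.0], 0.51)]
bolt [([359.0, 175.0], 0.72)]
bolt_knob [([357.0, 177.0], 0.86)]
die [([220.0, 301.0], 0.73), ([345.0, 147.0], 0.69), ([343.0, 221.0], 0.57)]
glue_jar [([330.0, 158.0], 0.82)]
spool [([365.0, 163.0], 0.46)]
```

View pics/scene0.png

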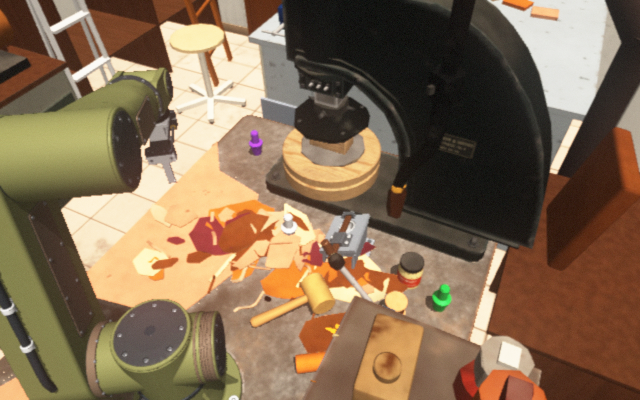

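View pics/side0.png

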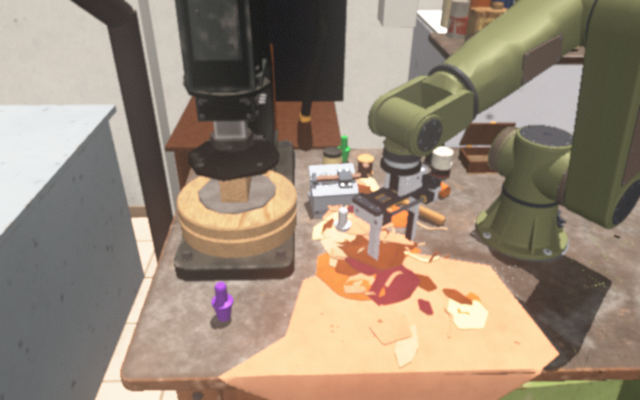

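The scene view shows the steel die at about (288,225), the stand at (347,238), the spool at (397,303), the jar at (410,268) and green and purple decoys. The side view shows the die at (343,217) and the stand at (333,190). I'll zoom in and triangulate.

```bash
cat >> h.py <<'E'
def tri(ps,uv):
    A=[]
    for p,(u,v) in zip(ps,uv):
        P=np.c_[np.array(p['R']),np.array(p['t'])]; K=np.array([[p['fx'],0,p['cx']],[0,p['fy'],p['cy']],[0,0,1]]);P=K@P
        A+= [u*P[2]-P[0],v*P[2]-P[1]]
    A=np.array(A);X=np.linalg.lstsq(A[:,:3],-A[:,3],rcond=None)[0];return X
E
python3 - <<'E'
from h import *
s=camera('scene');d=camera('side');w=camera('wrist')
c1=cv2.resize(s['image'][200:320,260:420],(640,480),interpolation=cv2.INTER_CUBIC)
c2=cv2.resize(d['image'][140:240,290:390],(480,480),interpolation=cv2.INTER_CUBIC)
cv2.imwrite('pics/c1.png',c1[:,:,::-1]);cv2.imwrite('pics/c2.png',np.hstack([c2,cv2.resize(w['image'],(320,200))if 0 else c2[:,:1]])[:,:,::-1])
save('w0',w)
import pickle;pickle.dump((s,d,w),open('v0.pkl','wb'))
for n,a,b in [('die',(287.5,225),(343,221)),('knob',(337,260),(357,177)),('jar',(410,270),(330,158)),('spool',(398,303),(365,163))]:
    X=tri([s,d],[a,b]);print(n,X.round(1),proj(s,X).round(1),proj(d,X).round(1))
for q in ['seat_plate','bolt','bolt_knob','die','glue_jar','spool']:
    print(q,[(np.round(e['location']).tolist(),round(e['conf'],2)) for e in spot_in(q,w)][:4])
E
```

```text
die [431.2 263.5  56.8] [[288.1 224.4]] [[343.7 221.4]]
knob [473.4  66.2  82.8] [[339.2 257.6]] [[359.1 178.4]]
jar [626.4 -55.7  55.4] [[412.  267.5]] [[331.7 159.3]]
spool [ 529.3 -112.2   41.3] [[397.4 303.7]] [[364.5 162.7]]
seat_plate []
bolt []
bolt_knob []
die []
glue_jar []
spool []
```

View pics/c1.png

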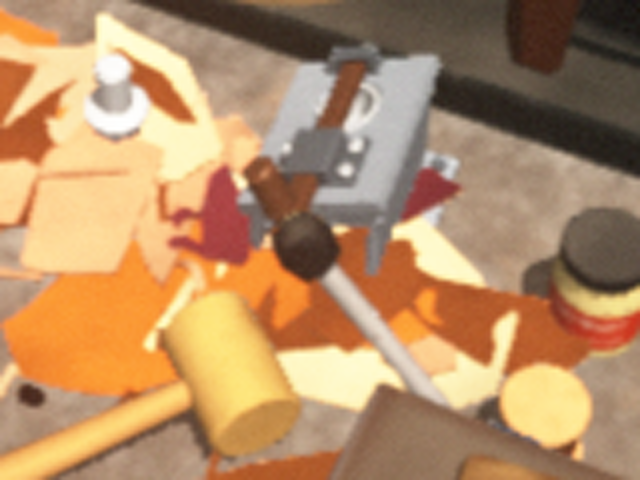

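View pics/c2.png

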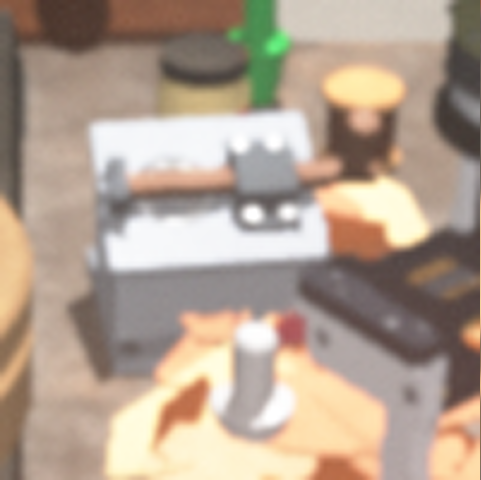

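View pics/w0.png

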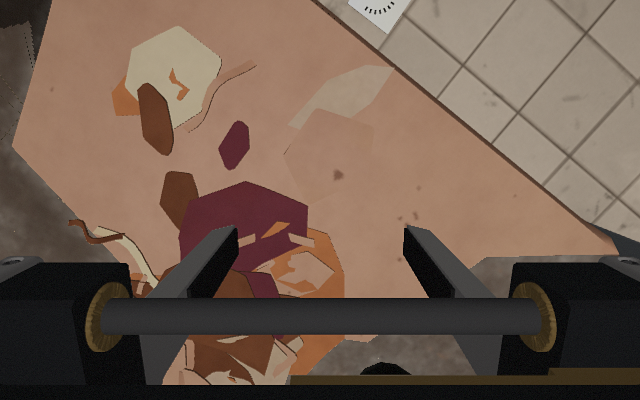

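The crops show the bolt bar with its brown knob. In the scene view the knob runs from its base at about (332,252) to its top at about (325,242). The black ball at (337,260) with a grey rod is a separate object. I'll fit the stand pose from the plate corners.

```bash
cat >> h.py <<'E'
from scipy.optimize import least_squares
RP=Ro.from_euler('y',-25,degrees=True)  # plate in stand: x up slope, z leaning to -x
def plate(q): # q = x,y,yaw -> R,t of plate frame
    return (Ro.from_euler('z',q[2])*RP), np.array([q[0],q[1],92.])
def P2W(q,X):
    R,t=plate(q); return R.apply(np.atleast_2d(X))+t
E
python3 - <<'E'
from h import *
import pickle;s,d,w=pickle.load(open('v0.pkl','rb'))
PP=[(-55,-90,0),(55,-90,0),(55,46,0),(-55,46,0)]
S=[(322,249),(359,254),(370,214.5),(334,215)];D=[(358.3,191),(353,163.3),(308.7,165.4),(310.8,195.8)]
kt=[(0,-112,58)];
def f(q):
    X=P2W(q,PP+kt);return np.r_[proj(s,X)-np.array(S+[(325,242.5)]),proj(d,X[:4])-D].ravel()
r=least_squares(f,[480,150,-.8],loss='soft_l1');q=r.x;print(q,r.cost);print(f(q).reshape(-1,2).round(1))
np.save('q.npy',q)
print('knob home',P2W(q,[(0,-112,42),(0,-176,42)]),'mouth',P2W(q,[(0,0,0)]))
R,t=plate(q);print(R.as_matrix().round(3))
# die upright: top grip centre and collar
for e in ['die']:
  for n,p in (('s',s),('d',d)):
    m=[(x['location'],x['conf']) for x in spot_in('die',camera('scene' if n=='s' else 'side'))];print(m)
S2=[(288,216.5),(289,228)];D2=[(343.5,210),(343,223)] # top centre, collar top
def g(x):
    X=[(x[0],x[1],88),(x[0],x[1],48)];return np.r_[proj(s,X)-S2,proj(d,X)-D2].ravel()
r=least_squares(g,[430,263]);print(r.x,r.fun.round(1))
E
```

```text
[552.54858254 133.91740392  -0.94776454] 12.308762912958542
[[-1.5  1.9]
 [-3.  -3.6]
 [ 0.5 -0.8]
 [ 2.7  0.7]
 [ 1.2 -0.3]
 [ 0.1  1.5]
 [-0.5 -0.3]
 [-0.1  0. ]
 [ 1.9 -0.4]]
knob home [[451.23480493  82.980386   130.06492706]
 [399.25956381  45.63638635 130.06492706]] mouth [[552.54858254 133.91740392  92.        ]]
[[ 0.529  0.812 -0.247]
 [-0.736  0.583  0.343]
 [ 0.423  0.     0.906]]
[([439.5, 296.3], 0.91), ([288.9, 226.3], 0.83), ([255.8, 142.7], 0.75)]
[([219.3, 302.8], 0.79), ([341.9, 222.0], 0.78), ([344.8, 148.5], 0.49)]
[433.49955205 260.42569197] [ 0.6  1.2  0.5 -1.4  0.3  1.1  0.3  0.3]
```

```bash
cat >> h.py <<'E'
def st():
    s=read_state(); return s, np.array(s['eef_pos']), Ro.from_euler('xyz',s['eef_rot'])
def go(pos,R):
    s,p,R0=st()
    d=R0.inv().apply(np.array(pos)-p)/100; w=(R0.inv()*R).as_rotvec()/2
    print('t',round(s['clock'],2),'d',d.round(3),'w',w.round(3),'| gap',round(s['finger_gap'],1),'F',np.round(s['wrist_force'],1))
def down(yx): # tool pointing down, tool x along given angle (rad)
    x=np.array([np.cos(yx),np.sin(yx),0]);z=np.array([0,0,-1.]);return Ro.from_matrix(np.c_[x,np.cross(z,x),z])
def ptool(q): # tool along -plate z, closing along plate y, tool x = -plate x
    R,t=plate(q);m=R.as_matrix();return Ro.from_matrix(np.c_[-m[:,0],m[:,1],-m[:,2]])
E
python3 - <<'E'
from h import *
import pickle;s,d,w=pickle.load(open('v0.pkl','rb'));q=np.load('q.npy')
_,p,R0=st()
Rw=np.array(w['R']);c=-Rw.T@np.array(w['t']);print('cam in tool',R0.inv().apply(c-p).round(1),'axes',(R0.inv().as_matrix()@Rw.T).round(2),w['fx'])
# view: tilt tool as plate, 
go([400,120,330],ptool(q)); print('target above knob');go(P2W(q,[(0,-112,120)])[0],ptool(q))
E
```

```text
cam in tool [  70.     1.1 -180.6] axes [[-0.   -0.97 -0.24]
 [ 1.   -0.   -0.  ]
 [ 0.   -0.24  0.97]] 334.3365871604103
t 1.45 d [-3.196 -2.812 -1.246] w [ 0.059 -0.213  0.266] | gap 93.9 F [ 0.9  0.5 -0.7]
target above knob
t 1.45 d [-3.531 -2.779  0.047] w [ 0.059 -0.213  0.266] | gap 93.9 F [ 0.9  0.5 -0.7]
```

Request:
{"api": "servo_tool", "payload": {
  "motion": [
    {"dx": -1,"dy": -0.9,"dz": -1},
    {"dx": -1,"dy": -0.9,"dz": -1},
    {"dx": -1,"dy": -0.9,"dz": -1},
    {"dx": -1,"dy": -0.9,"dz": -1}
  ]
}}

```text
schema error: expected keys wx, wy, wz, dx, dy, dz, fingers
```

Request:
{"api": "servo_tool", "payload": {
  "motion": [
    {"dx": -1,"dy": -0.9,"dz": -0.2},
    {"dx": -1,"dy": -0.9,"dz": -0.2},
    {"dx": -1,"dy": -0.9,"dz": -0.2},
    {"dx": -1,"dy": -0.9,"dz": -0.2}
  ]
}}

```text
schema error: expected keys wx, wy, wz, dx, dy, dz, fingers
```

Request:
{"api": "servo_tool", "payload": {
  "motion": [
    {"dx": -1,"dy": -0.9,"wx": 0.06,"wy": -0.21,"wz": 0.27},
    {"dx": -1,"dy": -0.9,"wx": 0.06,"wy": -0.21,"wz": 0.27},
    {"dx": -1,"dy": -0.9,"wx": 0.06,"wy": -0.21,"wz": 0.27},
    {"dx": -1,"dy": -0.9,"wx": 0.06,"wy": -0.21,"wz": 0.27},
    {"dx": -1,"dy": -0.9,"wx": 0.06,"wy": -0.21,"wz": 0.27},
    {"dx": -1,"dy": -0.9,"wx": 0.06,"wy": -0.21,"wz": 0.27},
    {"dx": -1,"dy": -0.9,"wx": 0.06,"wy": -0.21,"wz": 0.27}
  ]
}}

```text
schema error: expected keys wx, wy, wz, dx, dy, dz, fingers
```

```bash
python3 - <<'E'
from h import *
q=np.load('q.npy')
s,p,R=st();print(s['eef_pos'],s['eef_rot'],np.round(s['joints'],2))
w=camera('wrist');save('w1',w);d=camera('side');sc=camera('scene')
import pickle;pickle.dump((sc,d,w),open('v1.pkl','wb'))
for qq in ['bolt_knob','seat_plate']: print(qq,[(np.round(e['location']).tolist(),round(e['conf'],2)) for e in spot_in(qq,w)][:4])
print(proj(w,P2W(q,[(-55,-90,0),(55,-90,0),(55,46,0),(-55,46,0),(0,-112,58),(0,0,0)])).round(0))
c1=cv2.resize(sc['image'][200:320,260:420],(400,300),interpolation=cv2.INTER_CUBIC)
c2=cv2.resize(d['image'][120:240,290:450],(400,300),interpolation=cv2.INTER_CUBIC)
cv2.imwrite('pics/c3.png',np.hstack([c1,c2])[:,:,::-1])
E
```

```text
[218.0992393  504.88214514 205.43554828] [-3.14156795e+00 -3.47226716e-05  2.73380072e+00] [ 1.1   0.3   1.52  0.    1.32 -0.07]
bolt_knob []
seat_plate []
[[109. 481.]
 [ 51. 581.]
 [159. 621.]
 [208. 523.]
 [ 33. 568.]
 [150. 557.]]
```

View pics/w1.png

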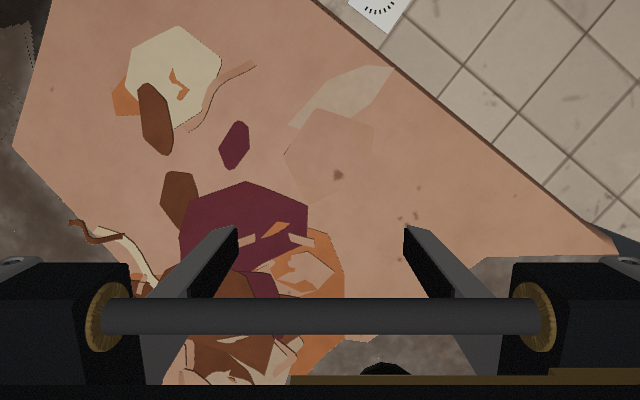

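View pics/c3.png

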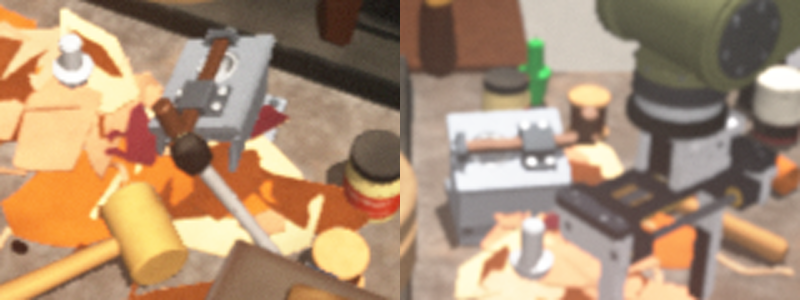

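All rows need every key, so the arm hasn't moved. These pictures show the same layout as before. I'll resend the moves with complete rows.

Request:
{"api": "servo_tool", "payload": {
  "motion": [
    {"dx": -1,"dy": -0.9,"dz": -1,"wx": 0,"wy": 0,"wz": 0,"fingers": -1},
    {"dx": -1,"dy": -0.9,"dz": -1,"wx": 0,"wy": 0,"wz": 0,"fingers": -1},
    {"dx": -1,"dy": -0.9,"dz": -1,"wx": 0,"wy": 0,"wz": 0,"fingers": -1},
    {"dx": -1,"dy": -0.9,"dz": -1,"wx": 0,"wy": 0,"wz": 0,"fingers": -1}
  ]
}}

```text
clock: 2.1
eef_pos: [275.5, 380.9, 308.6]
eef_rot: [3.137, 0.002, 2.732]
wrist_force: [0.4, -0.0, -0.1]
finger_gap: 94.0
finger_force: 0.0
```

Request:
{"api": "servo_tool", "payload": {
  "motion": [
    {"dx": -1,"dy": -0.9,"dz": -0.2,"wx": 0,"wy": 0,"wz": 0,"fingers": -1},
    {"dx": -1,"dy": -0.9,"dz": -0.2,"wx": 0,"wy": 0,"wz": 0,"fingers": -1},
    {"dx": -1,"dy": -0.9,"dz": -0.2,"wx": 0,"wy": 0,"wz": 0,"fingers": -1},
    {"dx": -1,"dy": -0.9,"dz": -0.2,"wx": 0,"wy": 0,"wz": 0,"fingers": -1}
  ]
}}

```text
clock: 2.5
eef_pos: [331.6, 258.1, 326.0]
eef_rot: [3.141, 0.001, 2.73]
wrist_force: [0.5, 0.4, 0.1]
finger_gap: 94.0
finger_force: 0.0
```

Request:
{"api": "servo_tool", "payload": {
  "motion": [
    {"dx": -1,"dy": -0.9,"dz": 0,"wx": 0.06,"wy": -0.21,"wz": 0.27,"fingers": -1},
    {"dx": -1,"dy": -0.9,"dz": 0,"wx": 0.06,"wy": -0.21,"wz": 0.27,"fingers": -1},
    {"dx": -1,"dy": -0.9,"dz": 0,"wx": 0.06,"wy": -0.21,"wz": 0.27,"fingers": -1},
    {"dx": -1,"dy": -0.9,"dz": 0,"wx": 0.06,"wy": -0.21,"wz": 0.27,"fingers": -1},
    {"dx": -1,"dy": -0.9,"dz": 0,"wx": 0.06,"wy": -0.21,"wz": 0.27,"fingers": -1},
    {"dx": -1,"dy": -0.9,"dz": 0,"wx": 0.06,"wy": -0.21,"wz": 0.27,"fingers": -1},
    {"dx": -1,"dy": -0.9,"dz": 0,"wx": 0.06,"wy": -0.21,"wz": 0.27,"fingers": -1}
  ]
}}

```text
clock: 3.2
eef_pos: [386.3, 139.0, 325.1]
eef_rot: [-3.139, 0.429, 2.19]
wrist_force: [0.7, 0.6, -0.9]
finger_gap: 94.1
finger_force: 0.0
```

```bash
python3 - <<'E'
from h import *
q=np.load('q.npy')
s,p,R=st();print(s['eef_pos'],s['eef_rot'],np.round(s['joints'],2))
w=camera('wrist');save('w2',w);d=camera('side');sc=camera('scene')
import pickle;pickle.dump((sc,d,w),open('v1.pkl','wb'))
for qq in ['bolt_knob','seat_plate','die']: print(qq,[(np.round(e['location']).tolist(),round(e['conf'],2)) for e in spot_in(qq,w)][:4])
print(proj(w,P2W(q,[(-55,-90,0),(55,-90,0),(55,46,0),(-55,46,0),(0,-112,58),(0,0,0)])).round(0))
go(P2W(q,[(0,-112,120)])[0],ptool(q))
E
```

```text
[386.30345221 139.02902723 325.06607695] [-3.13854846  0.42943081  2.19005591] [ 0.53 -0.12  1.76 -0.43  1.47 -0.05]
bolt_knob [([370.0, 167.0], 0.67)]
seat_plate [([402.0, 164.0], 0.71)]
die [([332.0, 278.0], 0.92), ([429.0, 13.0], 0.62), ([302.0, 236.0], 0.48)]
[[354. 124.]
 [353. 208.]
 [454. 208.]
 [461. 124.]
 [339. 175.]
 [422. 167.]]
t 3.5 d [0.074 0.211 1.339] w [-0.003 -0.003 -0.004] | gap 94.4 F [-0.1 -0.4  0.9]
```

View pics/w2.png

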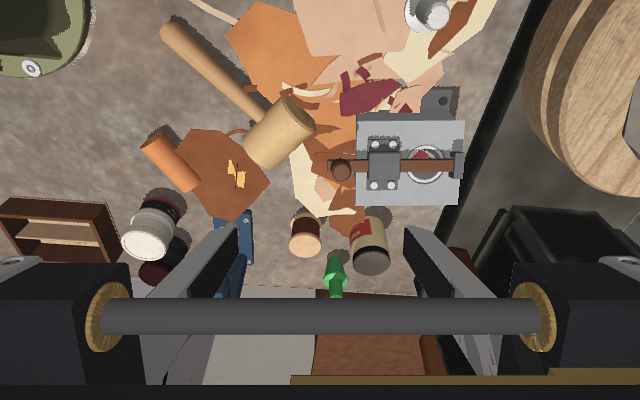

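The view is clear. The plate corners are at about (357,122), (357,206), (459,205) and (464,121). The knob is at (341,170), the seat ring at (425,164) and the steel die at (428,14), and no black ball shows near the knob. I'll refine the fit with this view, then approach.

```bash
python3 - <<'E'
from h import *
import pickle;s,d,w=pickle.load(open('v1.pkl','rb'));q=np.load('q.npy')
PP=[(-55,-90,0),(55,-90,0),(55,46,0),(-55,46,0),(0,-112,58),(0,0,0)]
W=[(356.5,122),(356.5,206),(459,205),(464.5,121),(341,170),(425,164.5)]
g=w['image'][105:215,325:475];m=[e for e in trace('seat_plate',w)][0]['pixels'];yy,xx=np.where(m);print('mask box',xx.min(),xx.max(),yy.min(),yy.max())
def f(q): return (proj(w,P2W(q,PP))-W).ravel()
r=least_squares(f,q,loss='soft_l1');print(r.x,r.cost,r.fun.reshape(-1,2).round(1));q=r.x;np.save('q.npy',q)
print('ball ray', [ (np.array(s['R']).T@(np.array([(337-s['cx'])/s['fx'],(260-s['cy'])/s['fy'],1])*k-np.array(s['t']))).round().tolist() for k in (400,600,800,1000)])
print(P2W(q,[(0,-112,42),(0,0,0)]))
go(P2W(q,[(0,-112,75)])[0],ptool(q))
E
```

```text
mask box 327 464 121 205
[552.64031503 139.60640106  -0.93673452] 2.897314476620884 [[ 0.2 -0.2]
 [-0.8 -0. ]
 [-1.4 -0.1]
 [ 0.2 -0.6]
 [ 0.6  2.2]
 [ 0.5 -0.2]]
ball ray [[185.0, -323.0, 743.0], [254.0, -228.0, 579.0], [323.0, -132.0, 416.0], [392.0, -36.0, 252.0]]
[[451.89452529  87.55501129 130.06492706]
 [552.64031503 139.60640106  92.        ]]
t 3.55 d [0.102 0.244 1.775] w [-0.005 -0.003 -0.009] | gap 94.0 F [0.4 0.6 0.7]
```

Request:
{"api": "servo_tool", "payload": {
  "motion": [
    {"dx": 0.1,"dy": 0.24,"dz": 0.5,"wx": -0.005,"wy": -0.003,"wz": -0.009,"fingers": 0},
    {"dx": 0.1,"dy": 0.24,"dz": 0.9,"wx": -0.005,"wy": -0.003,"wz": -0.009,"fingers": 0},
    {"dx": 0.1,"dy": 0.24,"dz": 0.9,"wx": -0.005,"wy": -0.003,"wz": -0.009,"fingers": 0},
    {"dx": 0.1,"dy": 0.24,"dz": 1,"wx": -0.005,"wy": -0.003,"wz": -0.009,"fingers": 0},
    {"dx": 0.1,"dy": 0.24,"dz": 1,"wx": -0.005,"wy": -0.003,"wz": -0.009,"fingers": 0}
  ]
}}

```text
clock: 4.05
eef_pos: [425.0, 125.1, 231.3]
eef_rot: [3.14, 0.438, 2.205]
wrist_force: [-0.3, 0.8, 0.1]
finger_gap: 57.4
finger_force: 0.0
```

Request:
{"api": "servo_tool", "payload": {
  "motion": [
    {"dx": 0,"dy": 0,"dz": 0.5,"wx": 0,"wy": 0,"wz": 0,"fingers": 0},
    {"dx": 0,"dy": 0,"dz": 0.7,"wx": 0,"wy": 0,"wz": 0,"fingers": 0},
    {"dx": 0,"dy": 0,"dz": 0.77,"wx": 0,"wy": 0,"wz": 0,"fingers": 0},
    {"dx": 0,"dy": 0,"dz": 0.77,"wx": 0,"wy": 0,"wz": 0,"fingers": 0},
    {"dx": 0,"dy": 0,"dz": 0.77,"wx": 0,"wy": 0,"wz": 0,"fingers": 0}
  ]
}}

```text
clock: 4.55
eef_pos: [444.7, 99.4, 162.3]
eef_rot: [3.139, 0.438, 2.205]
wrist_force: [0.0, 0.1, -0.4]
finger_gap: 46.9
finger_force: 0.0
```

```bash
python3 - <<'E'
from h import *
q=np.load('q.npy')
w=camera('wrist');save('w3',w)
import pickle;pickle.dump(w,open('v3.pkl','wb'))
for qq in ['bolt_knob','bolt']:
  for e in trace(qq,w)[:2]:
    yy,xx=np.where(e['pixels']);print(qq,round(e['conf'],2),np.round(e['location']),xx.min(),xx.max(),yy.min(),yy.max())
print(proj(w,P2W(q,[(-55,-90,0),(55,-90,0),(55,46,0),(-55,46,0),(0,-112,58),(0,0,0)])).round(0))
go(P2W(q,[(0,-112,23)])[0],ptool(q))
E
```

```text
bolt 0.97 [356. 209.] 297 508 195 244
[[347. 135.]
 [345. 268.]
 [507. 268.]
 [526. 135.]
 [318. 229.]
 [459. 205.]]
t 4.7 d [ 0.009 -0.011  0.537] w [0.001 0.001 0.   ] | gap 47.0 F [-0.7  0.  -0.7]
```

View pics/w3.png

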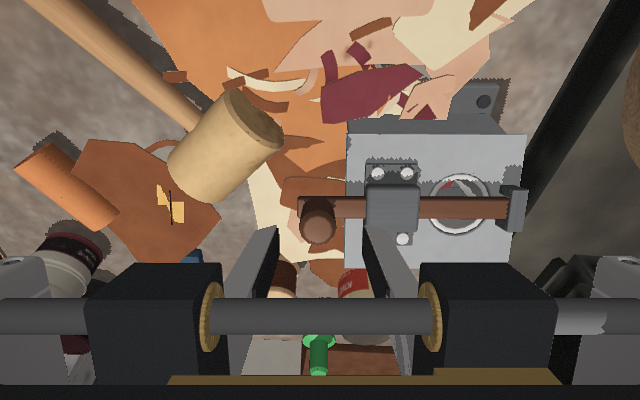

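The fit agrees with the picture to about 1 px (knob top at (318,229), ring at (459,204)). The knob is centred between the fingers. Descend and grip.

Request:
{"api": "servo_tool", "payload": {
  "motion": [
    {"dx": 0.01,"dy": -0.01,"dz": 0.25,"wx": 0,"wy": 0,"wz": 0,"fingers": 0},
    {"dx": 0.01,"dy": -0.01,"dz": 0.5,"wx": 0,"wy": 0,"wz": 0,"fingers": 0},
    {"dx": 0.01,"dy": -0.01,"dz": 0.53,"wx": 0,"wy": 0,"wz": 0,"fingers": 0},
    {"dx": 0.01,"dy": -0.01,"dz": 0.53,"wx": 0,"wy": 0,"wz": 0,"fingers": 0.6},
    {"dx": 0.01,"dy": -0.01,"dz": 0.53,"wx": 0,"wy": 0,"wz": 0,"fingers": 0.7},
    {"dx": 0.01,"dy": -0.01,"dz": 0.53,"wx": 0,"wy": 0,"wz": 0,"fingers": 0.7},
    {"dx": 0.01,"dy": -0.01,"dz": 0.53,"wx": 0,"wy": 0,"wz": 0,"fingers": 0.7}
  ],
  "newtons": 30
}}

```text
clock: 5.4
eef_pos: [455.9, 80.8, 113.1]
eef_rot: [-3.141, 0.438, 2.205]
wrist_force: [-6.7, 0.0, 7.5]
finger_gap: 23.4
finger_force: 30.0
```

```bash
python3 - <<'E'
from h import *
q=np.load('q.npy')
go(P2W(q,[(0,-112,23)])[0],ptool(q))
s,p,R=st();pr,t=plate(q);print(pr.inv().apply(p-t).round(2),s['finger_force'])
E
```

```text
t 5.4 d [-0.001  0.008  0.004] w [-0.     0.001  0.   ] | gap 23.4 F [-6.7  0.   7.5]
[  -0.12 -112.78   23.37] 30.002092126524076
```

Request:
{"api": "servo_tool", "payload": {
  "motion": [
    {"dx": 0,"dy": -0.08,"dz": 0,"wx": 0,"wy": 0,"wz": 0,"fingers": 0.7},
    {"dx": 0,"dy": -0.16,"dz": 0,"wx": 0,"wy": 0,"wz": 0,"fingers": 0.7},
    {"dx": 0,"dy": -0.22,"dz": 0,"wx": 0,"wy": 0,"wz": 0,"fingers": 0.7},
    {"dx": 0,"dy": -0.25,"dz": 0,"wx": 0,"wy": 0,"wz": 0,"fingers": 0.7},
    {"dx": 0,"dy": -0.25,"dz": 0,"wx": 0,"wy": 0,"wz": 0,"fingers": 0.7}
  ]
}}

```text
clock: 5.9
eef_pos: [436.3, 66.6, 113.2]
eef_rot: [3.139, 0.438, 2.205]
wrist_force: [0.3, 4.9, 4.5]
finger_gap: 23.4
finger_force: 30.0
```

```bash
cat > b.py <<'E'
from h import *
q=np.load('q.npy')
s,p,R=st();pr,t=plate(q);print(s['clock'],pr.inv().apply(p-t).round(2),'Fplate',pr.inv().apply(s['wrist_force']).round(1),s['finger_force'],s['finger_gap'])
E
python3 b.py
```

```text
5.9 [  -0.2  -137.03   23.43] Fplate [-1.5  3.2  5.7] 30.001090125006158 23.44073464213509
```

Request:
{"api": "servo_tool", "payload": {
  "motion": [
    {"dx": 0,"dy": -0.03,"dz": 0,"wx": 0,"wy": 0,"wz": 0,"fingers": 0.7},
    {"dx": 0,"dy": -0.03,"dz": 0,"wx": 0,"wy": 0,"wz": 0,"fingers": 0.7}
  ]
}}

```text
clock: 6.1
eef_pos: [434.9, 65.6, 113.2]
eef_rot: [3.136, 0.438, 2.205]
wrist_force: [11.5, 10.3, -5.1]
finger_gap: 23.1
finger_force: 30.0
```

```bash
python3 b.py
```

```text
6.1 [  -0.22 -138.74   23.44] Fplate [-3.5 15.4 -4.1] 29.997466031927615 23.085384614862598
```

Request:
{"api": "servo_tool", "payload": {
  "motion": [
    {"dx": 0,"dy": 0.08,"dz": 0,"wx": 0,"wy": 0,"wz": 0,"fingers": 0.7},
    {"dx": 0,"dy": 0.16,"dz": 0,"wx": 0,"wy": 0,"wz": 0,"fingers": 0.7},
    {"dx": 0,"dy": 0.24,"dz": 0,"wx": 0,"wy": 0,"wz": 0,"fingers": 0.7},
    {"dx": 0,"dy": 0.29,"dz": 0,"wx": 0,"wy": 0,"wz": 0,"fingers": 0.7},
    {"dx": 0,"dy": 0.29,"dz": 0,"wx": 0,"wy": 0,"wz": 0,"fingers": 0.7}
  ]
}}

```text
clock: 6.6
eef_pos: [455.9, 80.8, 113.0]
eef_rot: [-3.138, 0.438, 2.205]
wrist_force: [-14.5, -3.4, 16.2]
finger_gap: 23.3
finger_force: 30.0
```

```bash
python3 b.py
```

```text
6.6 [  -0.16 -112.75   23.25] Fplate [  1.6 -13.7  17.2] 30.004664089065045 23.29507576892289
```

Request:
{"api": "servo_tool", "payload": {
  "motion": [
    {"dx": 0,"dy": -0.08,"dz": 0,"wx": 0,"wy": 0,"wz": 0,"fingers": 0.7},
    {"dx": 0,"dy": -0.16,"dz": 0,"wx": 0,"wy": 0,"wz": 0,"fingers": 0.7},
    {"dx": 0,"dy": -0.24,"dz": 0,"wx": 0,"wy": 0,"wz": 0,"fingers": 0.7},
    {"dx": 0,"dy": -0.3,"dz": 0,"wx": 0,"wy": 0,"wz": 0,"fingers": 0.7},
    {"dx": 0,"dy": -0.3,"dz": 0,"wx": 0,"wy": 0,"wz": 0,"fingers": 0.7}
  ]
}}

```text
clock: 7.1
eef_pos: [434.1, 65.0, 113.1]
eef_rot: [3.135, 0.437, 2.205]
wrist_force: [14.0, 11.2, -8.3]
finger_gap: 23.4
finger_force: 30.0
```

Request:
{"api": "servo_tool", "payload": {
  "motion": [
    {"dx": 0,"dy": 0.08,"dz": 0,"wx": 0,"wy": 0,"wz": 0,"fingers": 0.7},
    {"dx": 0,"dy": 0.16,"dz": 0,"wx": 0,"wy": 0,"wz": 0,"fingers": 0.7},
    {"dx": 0,"dy": 0.24,"dz": 0,"wx": 0,"wy": 0,"wz": 0,"fingers": 0.7},
    {"dx": 0,"dy": 0.3,"dz": 0,"wx": 0,"wy": 0,"wz": 0,"fingers": 0.7},
    {"dx": 0,"dy": 0.3,"dz": 0,"wx": 0,"wy": 0,"wz": 0,"fingers": 0.7}
  ]
}}

```text
clock: 7.6
eef_pos: [455.9, 80.8, 112.9]
eef_rot: [-3.138, 0.438, 2.205]
wrist_force: [-13.4, -2.8, 16.4]
finger_gap: 23.2
finger_force: 30.0
```

```bash
python3 b.py
```

```text
7.6 [  -0.17 -112.8    23.13] Fplate [  1.7 -12.4  17.2] 30.00502036011312 23.230346320553153
```

Request:
{"api": "servo_tool", "payload": {
  "motion": [
    {"dx": 0,"dy": -0.08,"dz": 0,"wx": 0,"wy": 0,"wz": 0,"fingers": 0.7},
    {"dx": 0,"dy": -0.16,"dz": 0,"wx": 0,"wy": 0,"wz": 0,"fingers": 0.7},
    {"dx": 0,"dy": -0.24,"dz": 0,"wx": 0,"wy": 0,"wz": 0,"fingers": 0.7},
    {"dx": 0,"dy": -0.3,"dz": 0,"wx": 0,"wy": 0,"wz": 0,"fingers": 0.7},
    {"dx": 0,"dy": -0.3,"dz": 0,"wx": 0,"wy": 0,"wz": 0,"fingers": 0.7}
  ]
}}

```text
clock: 8.1
eef_pos: [434.0, 64.8, 112.9]
eef_rot: [3.135, 0.437, 2.205]
wrist_force: [14.0, 11.6, -8.1]
finger_gap: 23.5
finger_force: 30.0
```

```bash
python3 b.py
```

```text
8.1 [  -0.26 -139.89   23.19] Fplate [-4.3 18.2 -6.9] 29.99697824008763 23.468647907314523
```

Request:
{"api": "servo_tool", "payload": {
  "motion": [
    {"dx": 0,"dy": 0.08,"dz": 0,"wx": 0,"wy": 0,"wz": 0,"fingers": 0.7},
    {"dx": 0,"dy": 0.16,"dz": 0,"wx": 0,"wy": 0,"wz": 0,"fingers": 0.7},
    {"dx": 0,"dy": 0.24,"dz": 0,"wx": 0,"wy": 0,"wz": 0,"fingers": 0.7},
    {"dx": 0,"dy": 0.3,"dz": 0,"wx": 0,"wy": 0,"wz": 0,"fingers": 0.7},
    {"dx": 0,"dy": 0.3,"dz": 0,"wx": 0,"wy": 0,"wz": 0,"fingers": 0.7}
  ]
}}

```text
clock: 8.6
eef_pos: [455.9, 80.7, 112.7]
eef_rot: [-3.138, 0.438, 2.205]
wrist_force: [-12.1, -2.5, 15.8]
finger_gap: 23.2
finger_force: 30.0
```

```bash
python3 b.py
```

```text
8.6 [  -0.19 -112.8    22.98] Fplate [  2.  -11.2  16.5] 30.004207076271996 23.15439180045066
```

Request:
{"api": "servo_tool", "payload": {
  "motion": [
    {"dx": 0,"dy": -0.08,"dz": 0,"wx": 0,"wy": 0,"wz": 0,"fingers": 0.7},
    {"dx": 0,"dy": -0.16,"dz": 0,"wx": 0,"wy": 0,"wz": 0,"fingers": 0.7},
    {"dx": 0,"dy": -0.24,"dz": 0,"wx": 0,"wy": 0,"wz": 0,"fingers": 0.7},
    {"dx": 0,"dy": -0.3,"dz": 0,"wx": 0,"wy": 0,"wz": 0,"fingers": 0.7},
    {"dx": 0,"dy": -0.3,"dz": 0,"wx": 0,"wy": 0,"wz": 0,"fingers": 0.7}
  ]
}}

```text
clock: 9.1
eef_pos: [433.8, 64.6, 112.8]
eef_rot: [3.135, 0.437, 2.205]
wrist_force: [14.2, 10.9, -7.1]
finger_gap: 23.5
finger_force: 30.0
```

```bash
python3 b.py
```

```text
9.1 [  -0.28 -140.15   23.06] Fplate [-3.4 17.9 -6.3] 29.996430098544806 23.49902619785647
```

Request:
{"api": "servo_tool", "payload": {
  "motion": [
    {"dx": 0,"dy": 0.08,"dz": 0,"wx": 0,"wy": 0,"wz": 0,"fingers": 0.7},
    {"dx": 0,"dy": 0.16,"dz": 0,"wx": 0,"wy": 0,"wz": 0,"fingers": 0.7},
    {"dx": 0,"dy": 0.24,"dz": 0,"wx": 0,"wy": 0,"wz": 0,"fingers": 0.7},
    {"dx": 0,"dy": 0.3,"dz": 0,"wx": 0,"wy": 0,"wz": 0,"fingers": 0.7},
    {"dx": 0,"dy": 0.3,"dz": 0,"wx": 0,"wy": 0,"wz": 0,"fingers": 0.7}
  ]
}}

```text
clock: 9.6
eef_pos: [455.9, 80.7, 112.7]
eef_rot: [-3.138, 0.438, 2.205]
wrist_force: [-10.8, -2.9, 14.0]
finger_gap: 23.3
finger_force: 30.0
```

Request:
{"api": "servo_tool", "payload": {
  "motion": [
    {"dx": 0,"dy": -0.08,"dz": 0,"wx": 0,"wy": 0,"wz": 0,"fingers": 0.7},
    {"dx": 0,"dy": -0.16,"dz": 0,"wx": 0,"wy": 0,"wz": 0,"fingers": 0.7},
    {"dx": 0,"dy": -0.24,"dz": 0,"wx": 0,"wy": 0,"wz": 0,"fingers": 0.7},
    {"dx": 0,"dy": -0.3,"dz": 0,"wx": 0,"wy": 0,"wz": 0,"fingers": 0.7},
    {"dx": 0,"dy": -0.3,"dz": 0,"wx": 0,"wy": 0,"wz": 0,"fingers": 0.7}
  ]
}}

```text
clock: 10.1
eef_pos: [432.7, 63.7, 112.7]
eef_rot: [3.139, 0.438, 2.205]
wrist_force: [1.6, 5.9, 2.5]
finger_gap: 23.2
finger_force: 30.0
```

```bash
python3 b.py
```

```text
10.1 [  -0.25 -141.54   22.93] Fplate [-2.4  4.7  3.9] 30.000682547106408 23.202931761006585
```

Only the drag force is left (4.7 N), so the bolt is free. Draw it out the remaining ~36 mm.

Request:
{"api": "servo_tool", "payload": {
  "motion": [
    {"dx": 0,"dy": -0.1,"dz": 0,"wx": 0,"wy": 0,"wz": 0,"fingers": 0.7},
    {"dx": 0,"dy": -0.2,"dz": 0,"wx": 0,"wy": 0,"wz": 0,"fingers": 0.7},
    {"dx": 0,"dy": -0.3,"dz": 0,"wx": 0,"wy": 0,"wz": 0,"fingers": 0.7},
    {"dx": 0,"dy": -0.355,"dz": 0,"wx": 0,"wy": 0,"wz": 0,"fingers": 0.7},
    {"dx": 0,"dy": -0.36,"dz": 0,"wx": 0,"wy": 0,"wz": 0,"fingers": 0.7},
    {"dx": 0,"dy": -0.36,"dz": 0,"wx": 0,"wy": 0,"wz": 0,"fingers": 0.7}
  ]
}}

```text
clock: 10.7
eef_pos: [404.2, 43.0, 112.7]
eef_rot: [3.137, 0.437, 2.205]
wrist_force: [5.1, 10.3, 0.5]
finger_gap: 23.4
finger_force: 30.0
```

```bash
python3 b.py
```

```text
10.7 [  -0.41 -176.82   23.03] Fplate [-4.5 10.2  2.7] 30.000247116022365 23.40361133855463
```

Request:
{"api": "servo_tool", "payload": {
  "motion": [
    {"dx": 0,"dy": -0.01,"dz": 0,"wx": 0,"wy": 0,"wz": 0,"fingers": 0.7},
    {"dx": 0,"dy": -0.015,"dz": 0,"wx": 0,"wy": 0,"wz": 0,"fingers": 0.7},
    {"dx": 0,"dy": -0.015,"dz": 0,"wx": 0,"wy": 0,"wz": 0,"fingers": 0.7}
  ]
}}

```text
clock: 11.0
eef_pos: [404.2, 43.0, 112.8]
eef_rot: [3.134, 0.437, 2.205]
wrist_force: [17.6, 15.6, -8.9]
finger_gap: 23.4
finger_force: 30.0
```

Request:
{"api": "servo_tool", "payload": {
  "motion": [
    {"dx": 0,"dy": 0,"dz": 0,"wx": 0,"wy": 0,"wz": 0,"fingers": 0},
    {"dx": 0,"dy": 0,"dz": 0,"wx": 0,"wy": 0,"wz": 0,"fingers": 0},
    {"dx": 0,"dy": 0,"dz": 0,"wx": 0,"wy": 0,"wz": 0,"fingers": 0},
    {"dx": 0,"dy": 0,"dz": -0.4,"wx": 0,"wy": 0,"wz": 0,"fingers": 0},
    {"dx": 0,"dy": 0,"dz": -0.8,"wx": 0,"wy": 0,"wz": 0,"fingers": -0.4},
    {"dx": 0,"dy": 0,"dz": -1,"wx": 0,"wy": 0,"wz": 0,"fingers": -0.5},
    {"dx": 0,"dy": 0,"dz": -1,"wx": 0,"wy": 0,"wz": 0,"fingers": -0.5}
  ]
}}

```text
clock: 11.7
eef_pos: [377.7, 76.2, 204.9]
eef_rot: [3.137, 0.438, 2.205]
wrist_force: [0.5, -0.4, -0.7]
finger_gap: 67.7
finger_force: 0.0
```

```bash
cat >> h.py <<'E'
def stool(q): # seating: tool x=-plate y, closing along plate x
    R,t=plate(q);m=R.as_matrix();return Ro.from_matrix(np.c_[-m[:,1],-m[:,0],-m[:,2]])
def dtool(q): # same heading, pointing down
    c=-plate(q)[0].as_matrix()[:,1];return down(np.arctan2(c[1],c[0]))
def ray(p,uv,z):
    R=np.array(p['R']);c=-R.T@np.array(p['t']);v=R.T@np.array([(uv[0]-p['cx'])/p['fx'],(uv[1]-p['cy'])/p['fy'],1]);return c+v*(z-c[2])/v[2]
E
python3 - <<'E'
from h import *
import pickle;s,d,w=pickle.load(open('v1.pkl','rb'));q=np.load('q.npy')
# die from w2: network location and colour; model projection
D=[433.5,260.4]
for k in (0,46,90): print(k,proj(w,[(*D,k)]).round(1))
print('j',np.round(read_state()['joints'],2))
w=camera('wrist')
for e in trace('bolt_knob',w)[:1]: print(e['location'])
print('knob pred drawn', proj(w,P2W(q,[(0,-176,42),(0,-112,42)])))
go([*D,180],dtool(q))
E
```

```text
0 [[411.4   5.2]]
46 [[420.3  12.2]]
90 [[430.5  20.3]]
j [ 0.39 -0.13  2.05 -0.47  1.15 -0.06]
[359.1, 196.5]
knob pred drawn [[322.9177957  204.30999639]
 [401.31420128 204.22158505]]
t 11.8 d [ 1.142  1.551 -0.29 ] w [-0.172  0.171 -0.771] | gap 70.2 F [-0.4  0.2  0.1]
```

Request:
{"api": "servo_tool", "payload": {
  "motion": [
    {"dx": 1,"dy": 1,"dz": -0.3,"wx": -0.17,"wy": 0.17,"wz": -0.77,"fingers": 0},
    {"dx": 1,"dy": 1,"dz": -0.3,"wx": -0.17,"wy": 0.17,"wz": -0.77,"fingers": 0},
    {"dx": 1,"dy": 1,"dz": -0.3,"wx": -0.17,"wy": 0.17,"wz": -0.77,"fingers": 0},
    {"dx": 1,"dy": 1,"dz": -0.3,"wx": -0.17,"wy": 0.17,"wz": -0.77,"fingers": 0},
    {"dx": 1,"dy": 1,"dz": -0.3,"wx": -0.17,"wy": 0.17,"wz": -0.77,"fingers": 0},
    {"dx": 1,"dy": 1,"dz": -0.3,"wx": -0.17,"wy": 0.17,"wz": -0.77,"fingers": 0},
    {"dx": 1,"dy": 1,"dz": -0.3,"wx": -0.17,"wy": 0.17,"wz": -0.77,"fingers": 0},
    {"dx": 1,"dy": 1,"dz": -0.3,"wx": -0.17,"wy": 0.17,"wz": -0.77,"fingers": 0},
    {"dx": 1,"dy": 1,"dz": -0.3,"wx": -0.17,"wy": 0.17,"wz": -0.77,"fingers": 0},
    {"dx": 1,"dy": 1,"dz": -0.3,"wx": -0.17,"wy": 0.17,"wz": -0.77,"fingers": 0}
  ]
}}

```text
clock: 12.8
eef_pos: [396.5, 217.0, 186.0]
eef_rot: [-3.117, 0.023, -2.614]
wrist_force: [0.3, 0.1, 0.0]
finger_gap: 46.7
finger_force: 0.0
```

```bash
python3 - <<'E'
from h import *
q=np.load('q.npy');D=[437,263]
print('j',np.round(read_state()['joints'],2),np.round(read_state()['eef_pos']))
w=camera('wrist');save('w4',w)
for e in trace('die',w)[:3]:
    yy,xx=np.where(e['pixels']);print(round(e['conf'],2),np.round(e['location']),xx.min(),xx.max(),yy.min(),yy.max(),w['image'][e['pixels']].mean(0).round(),ray(w,e['location'],50))
for k in (0,46,90): print(k,proj(w,[(*D,k)]).round(1))
go([*D,150],dtool(q))
E
```

```text
j [ 0.43  0.08  1.83 -0.02  1.21 -1.66] [397. 217. 186.]
0.74 [347. 241.] 321 362 220 274 [123. 120. 117.] [432.27443441 267.04184009  50.        ]
0 [[339.5 226. ]]
46 [[340.9 241.2]]
90 [[342.6 260. ]]
t 12.9 d [-0.568  0.209  0.368] w [-0.013  0.011 -0.055] | gap 47.0 F [-0.   0.1  0.4]
```

Request:
{"api": "servo_tool", "payload": {
  "motion": [
    {"dx": -0.5,"dy": 0.25,"dz": 0,"wx": -0.013,"wy": 0.011,"wz": -0.055,"fingers": -0.2},
    {"dx": -0.55,"dy": 0.255,"dz": 0.2,"wx": -0.013,"wy": 0.011,"wz": -0.055,"fingers": -0.2},
    {"dx": -0.55,"dy": 0.255,"dz": 0.36,"wx": -0.013,"wy": 0.011,"wz": -0.055,"fingers": -0.2},
    {"dx": -0.55,"dy": 0.255,"dz": 0.36,"wx": -0.013,"wy": 0.011,"wz": -0.055,"fingers": -0.2}
  ]
}}

```text
clock: 13.3
eef_pos: [431.8, 266.4, 149.3]
eef_rot: [-3.14, -0.002, -2.514]
wrist_force: [0.6, -0.5, 0.0]
finger_gap: 56.3
finger_force: 0.0
```

```bash
python3 - <<'E'
from h import *
q=np.load('q.npy')
w=camera('wrist');save('w5',w)
for e in trace('die',w)[:2]:
    yy,xx=np.where(e['pixels']);print(round(e['conf'],2),np.round(e['location']),xx.min(),xx.max(),yy.min(),yy.max())
    m=e['pixels']
    # fit silhouette hull of die model
    ang=np.linspace(0,2*np.pi,24,endpoint=False)
    def sil(D):
        X=[(D[0]+r*np.cos(a),D[1]+r*np.sin(a),z) for r,z in((15,0),(21.5,42),(24,43),(24,49),(13,52),(13,90)) for a in ang]
        u=proj(w,X);im=np.zeros((400,640),np.uint8)
        for i in range(0,5): cv2.fillConvexPoly(im,cv2.convexHull(np.int32(np.round(u[24*i:24*i+48]))),1)
        return im>0
    best=max((( (sil((x,y))&m).sum()/(sil((x,y))|m).sum(),x,y) for x in range(422,446) for y in range(254,278)));print(best)
    D=best[1:]
    print(proj(w,[(*D,49),(*D,90)]).round(1))
    go([*D,150],dtool(q));go([*D,55],dtool(q))
E
```

```text
0.77 [316. 202.] 289 343 174 232
(np.float64(0.9547259729944401), 436, 267)
[[316.1 202.6]
 [315.4 216.1]]
t 13.4 d [-0.028 -0.018  0.022] w [-0.001  0.001 -0.002] | gap 56.4 F [ 0.4 -0.3 -0.3]
t 13.4 d [-0.026 -0.016  0.971] w [-0.001  0.001 -0.002] | gap 56.4 F [ 0.4 -0.3 -0.3]
```

View pics/w5.png

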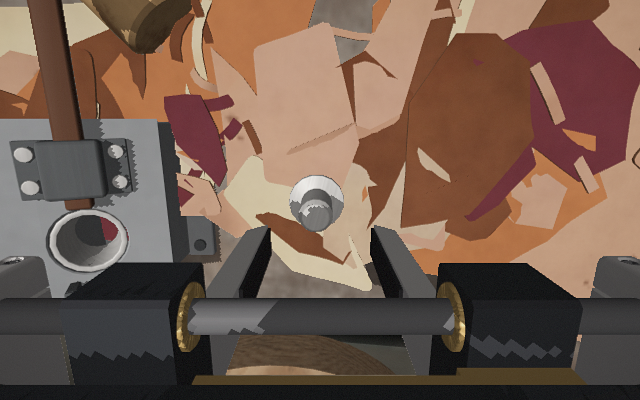

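The picture shows the die at (316,205), centred between the fingers, and the bolt drawn with the mouth clear at (88,240). Descend and grip.

Request:
{"api": "servo_tool", "payload": {
  "motion": [
    {"dx": -0.027,"dy": -0.017,"dz": 0.3,"wx": 0,"wy": 0,"wz": 0,"fingers": -0.2},
    {"dx": -0.027,"dy": -0.017,"dz": 0.6,"wx": 0,"wy": 0,"wz": 0,"fingers": -0.2},
    {"dx": -0.027,"dy": -0.017,"dz": 0.85,"wx": 0,"wy": 0,"wz": 0,"fingers": -0.2},
    {"dx": -0.027,"dy": -0.017,"dz": 0.96,"wx": 0,"wy": 0,"wz": 0,"fingers": 0},
    {"dx": -0.027,"dy": -0.017,"dz": 0.96,"wx": 0,"wy": 0,"wz": 0,"fingers": 0.7},
    {"dx": -0.027,"dy": -0.017,"dz": 0.96,"wx": 0,"wy": 0,"wz": 0,"fingers": 0.7},
    {"dx": -0.027,"dy": -0.017,"dz": 0.96,"wx": 0,"wy": 0,"wz": 0,"fingers": 0.7},
    {"dx": -0.027,"dy": -0.017,"dz": 0.96,"wx": 0,"wy": 0,"wz": 0,"fingers": 0.7}
  ],
  "newtons": 40
}}

```text
clock: 14.2
eef_pos: [437.1, 267.8, 57.7]
eef_rot: [-3.14, 0.005, -2.509]
wrist_force: [-0.6, 0.5, 6.4]
finger_gap: 25.6
finger_force: 39.9
```

```bash
python3 - <<'E'
from h import *
s,p,R=st();print(p.round(1),s['finger_gap'],s['finger_force'],np.round(s['wrist_force'],1))
E
```

```text
[437.1 267.8  57.7] 25.63114446679102 39.903905738610774 [-0.6  0.5  6.4]
```

Request:
{"api": "servo_tool", "payload": {
  "motion": [
    {"dx": 0,"dy": 0,"dz": -0.3,"wx": 0,"wy": 0,"wz": 0,"fingers": 0.7},
    {"dx": 0,"dy": 0,"dz": -0.7,"wx": 0,"wy": 0,"wz": 0,"fingers": 0.7},
    {"dx": 0,"dy": 0,"dz": -1,"wx": 0,"wy": 0,"wz": 0,"fingers": 0.7},
    {"dx": 0,"dy": 0,"dz": -1,"wx": 0,"wy": 0,"wz": 0,"fingers": 0.7},
    {"dx": 0,"dy": 0,"dz": -1,"wx": 0,"wy": 0,"wz": 0,"fingers": 0.7}
  ]
}}

```text
clock: 14.7
eef_pos: [435.9, 267.3, 156.1]
eef_rot: [-3.14, 0.003, -2.509]
wrist_force: [-0.4, -0.2, -3.7]
finger_gap: 25.4
finger_force: 39.9
```

```bash
python3 - <<'E'
from h import *
q=np.load('q.npy')
s,p,R=st();print(p.round(1),s['finger_gap'],s['finger_force'],np.round(s['joints'],2))
go(P2W(q,[(0,0,85)])[0],stool(q))
E
```

```text
[435.9 267.3 156.1] 25.37748432312316 39.873732596424816 [ 0.48  0.26  1.69 -0.    1.19 -1.72]
t 14.7 d [-0.186 -1.361 -0.127] w [ 0.217  0.001 -0.001] | gap 25.4 F [-0.4 -0.2 -3.7]
```

Request:
{"api": "servo_tool", "payload": {
  "motion": [
    {"dx": -0.1,"dy": -0.1,"dz": -0.4,"wx": 0,"wy": 0,"wz": 0,"fingers": 0.7},
    {"dx": -0.18,"dy": -0.4,"dz": -0.6,"wx": 0.1,"wy": 0,"wz": 0,"fingers": 0.7},
    {"dx": -0.18,"dy": -0.7,"dz": -0.6,"wx": 0.217,"wy": 0,"wz": 0,"fingers": 0.7},
    {"dx": -0.18,"dy": -1,"dz": -0.6,"wx": 0.217,"wy": 0,"wz": 0,"fingers": 0.7},
    {"dx": -0.18,"dy": -1,"dz": -0.6,"wx": 0.217,"wy": 0,"wz": 0,"fingers": 0.7},
    {"dx": -0.18,"dy": -1,"dz": -0.6,"wx": 0.217,"wy": 0,"wz": 0,"fingers": 0.7}
  ]
}}

```text
clock: 15.3
eef_pos: [508.6, 198.0, 214.9]
eef_rot: [-2.711, 0.0, -2.509]
wrist_force: [-0.1, -0.6, -3.7]
finger_gap: 25.0
finger_force: 39.9
```

```bash
python3 - <<'E'
from h import *
q=np.load('q.npy')
s,p,R=st();print(p.round(1),s['finger_gap'],s['finger_force'],np.round(s['joints'],2))
go(P2W(q,[(0,0,85)])[0],stool(q))
E
```

```text
[508.6 198.  214.9] 25.009328311965625 39.873444935074076 [ 0.51  0.26  1.6  -0.45  1.25 -1.55]
t 15.3 d [-0.01  -0.147  0.573] w [ 0.003 -0.    -0.001] | gap 25.0 F [-0.1 -0.6 -3.7]
```

Request:
{"api": "servo_tool", "payload": {
  "motion": [
    {"dx": -0.01,"dy": -0.147,"dz": 0.2,"wx": 0.003,"wy": 0,"wz": 0,"fingers": 0.7},
    {"dx": -0.01,"dy": -0.147,"dz": 0.4,"wx": 0.003,"wy": 0,"wz": 0,"fingers": 0.7},
    {"dx": -0.01,"dy": -0.147,"dz": 0.53,"wx": 0.003,"wy": 0,"wz": 0,"fingers": 0.7},
    {"dx": -0.01,"dy": -0.147,"dz": 0.53,"wx": 0.003,"wy": 0,"wz": 0,"fingers": 0.7}
  ]
}}

```text
clock: 15.7
eef_pos: [530.9, 168.9, 172.9]
eef_rot: [-2.703, -0.0, -2.51]
wrist_force: [0.3, 0.7, -3.6]
finger_gap: 25.6
finger_force: 39.9
```

```bash
python3 - <<'E'
from h import *
q=np.load('q.npy')
s,p,R=st();pr,t=plate(q);print(p.round(1),pr.inv().apply(p-t).round(1),s['finger_gap'],np.round(s['wrist_force'],1),np.round(s['moment'],2))
w=camera('wrist')
ang=np.linspace(0,2*np.pi,24,endpoint=False)
for l in ([0,15],[42,21.5],[49,24],[52,13],[90,13]):
    X=p+R.apply([(l[1]*np.cos(a),l[1]*np.sin(a),57-l[0]) for a in ang]);u=proj(w,X);print(l,u.min(0).round(),u.max(0).round(),u.mean(0).round(1))
for e in trace('die',w)[:2]:
    yy,xx=np.where(e['pixels']);print(round(e['conf'],2),np.round(e['location'],1),xx.min(),xx.max(),yy.min(),yy.max())
im=w['image'].copy()
M=P2W(q,[(20.5*np.cos(a),20.5*np.sin(a),0) for a in ang]+[(-55,-90,0),(55,-90,0),(55,46,0),(-55,46,0)])
for a in ang:
    pass
for u in proj(w,M): cv2.circle(im,tuple(int(round(x)) for x in u),1,(255,0,255),-1)
X=p+R.apply([(r*np.cos(a),r*np.sin(a),57-z) for z,r in ((0,15),(49,24),(90,13)) for a in ang])
for u in proj(w,X): cv2.circle(im,tuple(int(round(x)) for x in u),1,(0,255,255),-1)
cv2.imwrite('pics/w6.png',cv2.resize(im[90:330,200:520],(800,600))[:,:,::-1])
E
```

```text
[530.9 168.9 172.9] [ 1.1 -0.2 88.8] 25.62943783008327 [ 0.3  0.7 -3.6] [0.41 0.25 0.04]
[0, 15] [299. 192.] [339. 231.] [318.8 211.6]
[42, 21.5] [284. 197.] [353. 263.] [318.5 230. ]
[49, 24] [278. 195.] [359. 271.] [318.5 233.8]
[52, 13] [296. 215.] [341. 257.] [318.5 235.9]
[90, 13] [291. 238.] [345. 288.] [318.  263.2]
0.58 [321.7 232.5] 281 359 191 284
0.57 [119.3  79.2] 75 161 60 100
```

View pics/w6.png

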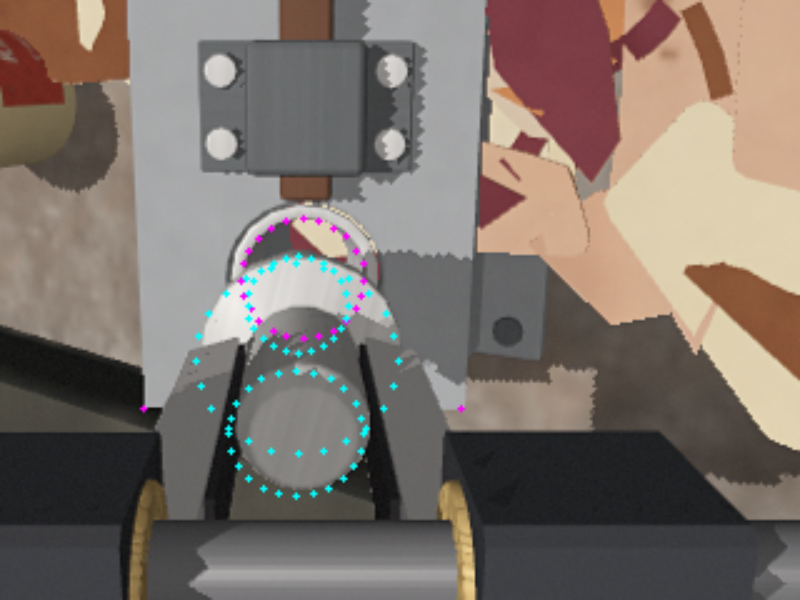

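Predicted mouth and die outlines agree with the picture to within about 1 mm. Insert.

Request:
{"api": "servo_tool", "payload": {
  "motion": [
    {"dx": 0,"dy": 0.011,"dz": 0.1,"wx": 0,"wy": 0,"wz": 0,"fingers": 0.7},
    {"dx": 0,"dy": 0.011,"dz": 0.25,"wx": 0,"wy": 0,"wz": 0,"fingers": 0.7},
    {"dx": 0,"dy": 0.011,"dz": 0.4,"wx": 0,"wy": 0,"wz": 0,"fingers": 0.7},
    {"dx": 0,"dy": 0.011,"dz": 0.5,"wx": 0,"wy": 0,"wz": 0,"fingers": 0.7},
    {"dx": 0,"dy": 0.011,"dz": 0.58,"wx": 0,"wy": 0,"wz": 0,"fingers": 0.7},
    {"dx": 0,"dy": 0.011,"dz": 0.58,"wx": 0,"wy": 0,"wz": 0,"fingers": 0.7}
  ]
}}

```text
clock: 16.4
eef_pos: [545.6, 149.8, 120.9]
eef_rot: [-2.7, 0.002, -2.509]
wrist_force: [0.1, 0.8, -3.5]
finger_gap: 25.6
finger_force: 39.9
```

```bash
python3 b.py
```

```text
16.4 [ 0.98  0.41 31.43] Fplate [-2.   0.6 -2.9] 39.87113133422099 25.616643464771478
```

Request:
{"api": "servo_tool", "payload": {
  "motion": [
    {"dx": 0,"dy": 0.01,"dz": 0.03,"wx": 0,"wy": 0,"wz": 0,"fingers": 0.7},
    {"dx": 0,"dy": 0.01,"dz": 0.06,"wx": 0,"wy": 0,"wz": 0,"fingers": 0.7},
    {"dx": 0,"dy": 0.01,"dz": 0.08,"wx": 0,"wy": 0,"wz": 0,"fingers": 0.7},
    {"dx": 0,"dy": 0.01,"dz": 0.09,"wx": 0,"wy": 0,"wz": 0,"fingers": 0.7},
    {"dx": 0,"dy": 0.01,"dz": 0.09,"wx": 0,"wy": 0,"wz": 0,"fingers": 0.7}
  ]
}}

```text
clock: 16.9
eef_pos: [547.5, 148.1, 113.4]
eef_rot: [-2.7, 0.003, -2.509]
wrist_force: [-0.1, 4.5, -3.7]
finger_gap: 25.3
finger_force: 39.9
```

```bash
python3 b.py
```

```text
16.9 [ 0.09  0.91 23.52] Fplate [-4.9  2.6 -1.8] 39.86381848342717 25.290130334576478
```

Request:
{"api": "servo_tool", "payload": {
  "motion": [
    {"dx": 0,"dy": 0.005,"dz": 0.01,"wx": 0,"wy": 0,"wz": 0,"fingers": 0.7},
    {"dx": 0,"dy": 0.005,"dz": 0.025,"wx": 0,"wy": 0,"wz": 0,"fingers": 0.7},
    {"dx": 0,"dy": 0.005,"dz": 0.04,"wx": 0,"wy": 0,"wz": 0,"fingers": 0.7},
    {"dx": 0,"dy": 0.005,"dz": 0.04,"wx": 0,"wy": 0,"wz": 0,"fingers": 0.7}
  ]
}}

```text
clock: 17.3
eef_pos: [548.7, 147.5, 110.8]
eef_rot: [-2.7, 0.005, -2.509]
wrist_force: [-4.7, 7.0, 9.4]
finger_gap: 25.4
finger_force: 40.0
```

```bash
python3 b.py
```

```text
17.3 [ 0.07  1.47 20.69] Fplate [-3.7  0.4 12.1] 39.985328402817686 25.363812312304894
```

Request:
{"api": "servo_tool", "payload": {
  "motion": [
    {"dx": 0,"dy": 0,"dz": 0.01,"wx": 0,"wy": 0,"wz": 0,"fingers": 0.7},
    {"dx": 0,"dy": 0,"dz": 0.025,"wx": 0,"wy": 0,"wz": 0,"fingers": 0.7},
    {"dx": 0,"dy": 0,"dz": 0.025,"wx": 0,"wy": 0,"wz": 0,"fingers": 0.7}
  ]
}}

```text
clock: 17.6
eef_pos: [549.5, 147.3, 110.4]
eef_rot: [-2.699, 0.007, -2.509]
wrist_force: [-18.5, 12.9, 28.7]
finger_gap: 25.5
finger_force: 40.1
```

```bash
python3 b.py
```

```text
17.6 [ 0.45  2.01 20.04] Fplate [-7.2 -7.2 35. ] 40.126529436092824 25.461460698997346
```

Request:
{"api": "servo_tool", "payload": {
  "motion": [
    {"dx": 0,"dy": 0,"dz": -0.03,"wx": 0,"wy": 0,"wz": 0,"fingers": 0.7},
    {"dx": 0,"dy": 0,"dz": -0.06,"wx": 0,"wy": 0,"wz": 0,"fingers": 0.7},
    {"dx": 0,"dy": 0,"dz": -0.1,"wx": 0,"wy": 0,"wz": 0,"fingers": 0.7},
    {"dx": 0,"dy": 0,"dz": -0.12,"wx": 0,"wy": 0,"wz": 0,"fingers": 0.7},
    {"dx": 0,"dy": 0,"dz": -0.12,"wx": 0,"wy": 0,"wz": 0,"fingers": 0.7},
    {"dx": 0,"dy": 0,"dz": -0.12,"wx": 0,"wy": 0,"wz": 0,"fingers": 0.7}
  ]
}}

```text
clock: 18.2
eef_pos: [545.7, 149.9, 117.9]
eef_rot: [-2.7, 0.002, -2.509]
wrist_force: [0.6, 0.4, -2.0]
finger_gap: 25.3
finger_force: 40.0
```

```bash
python3 b.py
```

```text
18.2 [-0.31  0.48 28.71] Fplate [-0.9  0.7 -1.8] 39.99191215087194 25.34203303415144
```

Request:
{"api": "servo_tool", "payload": {
  "motion": [
    {"dx": 0,"dy": 0,"dz": -0.02,"wx": 0,"wy": 0,"wz": 0,"fingers": 0.7},
    {"dx": 0,"dy": 0,"dz": -0.02,"wx": 0,"wy": 0,"wz": 0,"fingers": 0.7},
    {"dx": 0,"dy": 0,"dz": -0.02,"wx": 0,"wy": 0,"wz": 0,"fingers": 0.7}
  ]
}}

```text
clock: 18.5
eef_pos: [545.2, 150.7, 119.8]
eef_rot: [-2.7, 0.002, -2.509]
wrist_force: [0.1, 0.5, -3.0]
finger_gap: 25.1
finger_force: 40.0
```

```bash
python3 b.py; python3 - <<'E'
from h import *
s,p,R=st()
w=camera('wrist')
ang=np.linspace(0,2*np.pi,24,endpoint=False)
for off in (53,57,61):
  X=p+R.apply([(13*np.cos(a),13*np.sin(a),off-90) for a in ang]);u=proj(w,X);print(off,u.min(0).round(),u.max(0).round())
im=w['image'][90:330,200:520].copy();cv2.imwrite('pics/w7.png',cv2.resize(im,(800,600))[:,:,::-1])
d=camera('side')
for e in trace('die',d)[:3]:
  yy,xx=np.where(e['pixels']);print(round(e['conf'],2),np.round(e['location'],1),xx.min(),xx.max(),yy.min(),yy.max())
for e in trace('die',w)[:3]:
  yy,xx=np.where(e['pixels']);print(round(e['conf'],2),np.round(e['location'],1),xx.min(),xx.max(),yy.min(),yy.max())
E
```

```text
18.5 [-0.33  0.63 30.85] Fplate [-1.6  0.4 -2.5] 39.991704731073696 25.130387118890532
53 [290. 241.] [346. 292.]
57 [291. 238.] [345. 288.]
61 [292. 235.] [345. 284.]
0.93 [221.5 300.7] 212 232 282 321
0.73 [372.  173.8] 336 390 162 180
0.68 [345.6 147.9] 341 350 138 160
0.77 [320.9 231.9] 282 359 191 285
0.69 [84.6 71.3] 30 137 49 96
```

The die hasn't shifted in the grip and is lifted 10.8 mm with only its weight on the wrist. Put it back home.

Request:
{"api": "servo_tool", "payload": {
  "motion": [
    {"dx": -0.006,"dy": -0.003,"dz": 0.04,"wx": 0,"wy": 0,"wz": 0,"fingers": 0.7},
    {"dx": -0.006,"dy": -0.003,"dz": 0.08,"wx": 0,"wy": 0,"wz": 0,"fingers": 0.7},
    {"dx": -0.006,"dy": -0.003,"dz": 0.11,"wx": 0,"wy": 0,"wz": 0,"fingers": 0.7},
    {"dx": -0.006,"dy": -0.003,"dz": 0.13,"wx": 0,"wy": 0,"wz": 0,"fingers": 0.7},
    {"dx": -0.006,"dy": -0.003,"dz": 0.14,"wx": 0,"wy": 0,"wz": 0,"fingers": 0.7},
    {"dx": -0.006,"dy": -0.003,"dz": 0.14,"wx": 0,"wy": 0,"wz": 0,"fingers": 0.7}
  ]
}}

```text
clock: 19.3
eef_pos: [549.7, 147.5, 110.4]
eef_rot: [-2.699, 0.006, -2.509]
wrist_force: [-22.7, 9.6, 32.9]
finger_gap: 25.7
finger_force: 40.1
```

```bash
python3 b.py
```

```text
19.3 [ 0.45  2.3  20.04] Fplate [ -5.3 -12.6  38.8] 40.135257232468575 25.651093774874642
```

Request:
{"api": "servo_tool", "payload": {
  "motion": [
    {"dx": 0.006,"dy": 0,"dz": -0.01,"wx": 0,"wy": 0,"wz": 0,"fingers": 0.7},
    {"dx": 0.006,"dy": 0,"dz": -0.015,"wx": 0,"wy": 0,"wz": 0,"fingers": 0.7},
    {"dx": 0.006,"dy": 0,"dz": -0.015,"wx": 0,"wy": 0,"wz": 0,"fingers": 0},
    {"dx": 0.006,"dy": 0,"dz": -0.015,"wx": 0,"wy": 0,"wz": 0,"fingers": -0.2},
    {"dx": 0.006,"dy": 0,"dz": -0.015,"wx": 0,"wy": 0,"wz": 0,"fingers": -0.2},
    {"dx": 0.006,"dy": 0,"dz": -0.015,"wx": 0,"wy": 0,"wz": 0,"fingers": -0.2}
  ]
}}

```text
clock: 19.9
eef_pos: [548.6, 146.0, 108.5]
eef_rot: [-2.7, 0.002, -2.509]
wrist_force: [-0.9, 0.2, -0.3]
finger_gap: 53.6
finger_force: 0.0
```

Request:
{"api": "servo_tool", "payload": {
  "motion": [
    {"dx": 0,"dy": 0,"dz": -0.2,"wx": 0,"wy": 0,"wz": 0,"fingers": -0.2},
    {"dx": 0,"dy": 0,"dz": -0.5,"wx": 0,"wy": 0,"wz": 0,"fingers": -0.2},
    {"dx": 0,"dy": 0,"dz": -0.9,"wx": 0,"wy": 0,"wz": 0,"fingers": -0.2},
    {"dx": 0,"dy": 0,"dz": -1,"wx": 0,"wy": 0,"wz": 0,"fingers": -0.2},
    {"dx": 0,"dy": 0,"dz": -1,"wx": 0,"wy": 0,"wz": 0,"fingers": -0.2}
  ]
}}

```text
clock: 20.4
eef_pos: [523.5, 181.1, 200.2]
eef_rot: [-2.699, 0.005, -2.508]
wrist_force: [0.3, -0.9, 0.2]
finger_gap: 56.5
finger_force: 0.0
```

```bash
python3 b.py; python3 - <<'E'
from h import *
q=np.load('q.npy')
w=camera('wrist')
ang=np.linspace(0,2*np.pi,24,endpoint=False)
e=trace('die',w)[0];m=e['pixels'];yy,xx=np.where(m);print(round(e['conf'],2),xx.min(),xx.max(),yy.min(),yy.max())
def sil(o):
    im=np.zeros((400,640),np.uint8)
    u=proj(w,P2W(q,[(o[0]+r*np.cos(a),o[1]+r*np.sin(a),z-37+o[2]) for r,z in((21.5,37-o[2]),(21.5,42),(24,43),(24,49),(13,52),(13,90)) for a in ang]))
    for i in range(5): cv2.fillConvexPoly(im,cv2.convexHull(np.int32(np.round(u[24*i:24*i+48]))),1)
    return im>0
print(sorted((((sil((x,y,z))&m).sum()/(sil((x,y,z))|m).sum(),x,y,z) for x in range(-3,4) for y in range(-3,5) for z in range(-4,14,2)),reverse=True)[:4])
im=w['image'].copy();cs,_=cv2.findContours(np.uint8(sil((0,1,0))),0,1);cv2.drawContours(im,cs,-1,(255,0,255),1)
cv2.imwrite('pics/w8.png',im[:,:,::-1])
E
```

```text
20.4 [ -0.22   1.06 119.47] Fplate [ 0.9 -0.3 -0.2] 0.0 56.50653971195405
0.58 294 347 167 223
[(np.float64(0.9794432548179871), -1, 1, -4), (np.float64(0.9616842105263158), -1, 1, -2), (np.float64(0.953059513830679), -1, 0, -2), (np.float64(0.9518581081081081), -1, 0, -4)]
```

```bash
python3 -c "
from cell import *
print(sign_off())"
```

```text
the job is handed in; nothing more can be done
None
```

The job is handed in at about 20.5 s of the 58 s. The bolt freed after four strokes and is fully drawn; the die was seated, lifted about 11 mm, reseated at the same depth and released; the jar and spool were left alone. I viewed 11 pictures, one over your limit of 10.

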